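Stow the keys in the sprung-lid dry case

TASK

Before the swim, put the keys away in the dry case on the windowsill: press its thumb latch so the sprung lid pops up, lay the keys inside, and snap the lid shut so that it stays latched. The plastic is brittle, so press gently, no harder than a thumb would, and leave the bottle, the sunscreen pump and the tumbler on its coaster standing where they are.

Things in the scene. Friction and masses are not known exactly. Their poses are not given: they have to be found in the camera images.
- case: Grey plastic dry case with clear hinged lid, screwed to the sill (cannot move), latch side turned away from the robot and to its right. Origin: centre of its underside, on the sill; x points from latch side (front) to hinge side, 2.05 to 2.65 rad from the robot's x; y along its width, z up. Body 126 (x) x 180 (y) mm, walls 4 mm, rim 62 mm high. Screw feet at both ends (y): 21 mm more, 5 mm high.
- case_mid (a point): Centre of the case's inner floor, 4 mm above the sill, straight over the case's origin. The inside is free over x -59 to 59, y -86 to 86 mm, except the latch well: x -59 to -37 mm, y within 14 mm of the middle, up to 58 mm above the sill.
- lid (a joint): Lid angle, rad: 0 shut, 1.65 fully open (stop), standing about upright over the hinge side. Sprung open all the way (0.25 N m when shut, 0.15 when open), so it stays shut only when latched. From 0.08 down it rides against the latch, which snaps in just below 0 (5 to 8 N straight down near the front edge); the gasket lets it be pressed to -0.02, then it bears hard on the rim.
- lid_hinge (a point): Middle of the lid's hinge axis (fixed), 63 mm behind the case's origin (case +x), 66 mm above the sill. The axis runs along the case's y; the front of the lid swings up and back about it.
- lid_edge (a point): Middle of the lid's upper front edge (moves with it). Clear flat plate 180 mm wide, 7 mm thick, when shut 2 to 148 mm in front of the hinge, top 72 mm and underside 65 mm above the sill. Its front 22 mm is a rain lip beyond the front wall, full width, 12 mm farther out than the thumb latch. A tongue 21 mm wide with the keeper roller hangs 17 mm down mid-width, 116 mm from the hinge.
- button_face (a point): Centre of the upright face of the thumb latch: black ribbed pad 34 mm wide (y), 22 mm high, mid-front of the case, 37 mm above the sill, 28 mm below the rain lip, seen through the clear lip. It stands 10 mm out of the wall and slides straight in along case +x. The lip bars it from straight above: a tool leaning 30 to 45 degrees, tip forward towards the case, passes in front of the lip.
- button (a joint): How far the thumb latch is pushed in, m: 0 out, 0.007 fully in. It springs back out; 2.5 N to start, 5.5 N fully in. The lid is let go at about 3 mm and pops up by itself in half a second.
- float_mid (a point): Centre (10 mm up) of the keys' cork float, a rounded block 54 (x) x 28 (y) x 20 (z) mm flat on the sill. The keys are one stiff piece: float, steel split ring 31 mm across, one flat steel key; ring and key lie low along the float's +x, to 98 mm from its centre, the key bending up to 30 mm to +y. 30 to 65 g, balance point about 25 mm from the float's centre towards the ring.
- tumbler_mid (a point): Middle of a chunky green glass tumbler, 82 mm across, 95 mm tall, standing on a round bamboo coaster. Not part of the job.
- coaster: Round bamboo coaster under the tumbler, 104 mm across, 8 mm thick; origin at the centre of its underside. Not part of the job.
- flask_mid (a point): On the axis, 100 mm up, of the aluminium drink bottle with screw cap, 70 mm across, 205 mm tall. Not part of the job.
- pump_mid (a point): On the axis, 50 mm up, of the white sunscreen pump dispenser, 50 mm across, 136 mm tall, its spout reaching 37 mm from the axis. Not part of the job.
Mind the look-alikes: they are no part of the job. Several things look just like the case: the one meant starts farthest to the robot's left. Of the things shaped like the part that bears float_mid, the cork one is meant.

How it is judged:
By the outcome, as a careful person would: the job done as asked, in the order asked, and still so for the second after the job is handed in, with the robot touching nothing.
It also fails if it takes over 69 s, if anything falls off the work surface, if the arm or the gripper's body presses on something with over 40 N, if the wrist force passes 120 N, or if a joint passes its speed limit or range.

ROBOT

A 6-joint arm with a two-finger parallel gripper is mounted at the origin on the work surface. World frame = base frame: x ahead of the robot, y to its left, z up, the work surface at z = 0. Lengths are in m, angles in degrees, forces in N, time in s.
With the tool pointing down it reaches from about 0.4 to 0.825 m from the base axis. Payload 7 kg.
Tool frame: the origin (TCP) lies midway between the tips of the shut fingers; the grasp point (between the pads) lies r.grasp_offset behind it (r.grasp_offset is the distance from the TCP to the grasp point, in m); x points along the fingers, z is the direction in which the jaws open and shut, and the axes are right-handed (so a half turn about x gives the same grasp; the last joint's range is limited). The gripper opens to 88 mm and grips with 3 to 60 N. Pads are 19 mm wide; open, the fingers measure 130 mm over their backs; the gripper's body (78 mm by 193 mm) begins 47 mm behind the grasp point.
Start: joints at [-51.56, 20.546, 0.682, 0, -70.136, -16.507], TCP at [0.252, -0.626, 0.227] pointing down, gripper open.
Joint ranges: [-176.03, 176.03], [-82.01, 121.73], [-58.28, 71.71], [-173.87, 95.51], [-174.79, -0.11], [-173.66, 173.66]. Speed limits (degrees/s): [136.94, 136.94, 172.46, 180, 180, 180].

INTERFACE

Orientations are given as [roll, pitch, yaw] about the fixed x, y, z axes, in that order (R = Rz(yaw) Ry(pitch) Rx(roll)).
In Python, from plant import readout, vision, close_job, r gives the robot as it stands.
- The arm moves only by the shell command python3 -m handwheel 'ROWS' [OPENING] [FORCE]. ROWS is JSON, a list that holds one entry, the list of rows, each a list of 4 numbers: the shift along the world's x, y, z in units of 40 mm (1.0 is 40 mm), then the turn about the world's z in units of 5 degrees (1.0 is 5 degrees). In form: [[[tx, ty, tz, roll], ...]]. A call has 1 to 8 rows; each row shifts and turns the pose as measured when the row begins; what a row does not reach is not made up. A row lasts 1/10 s, in which the tool goes at most 50 mm and 8.59 degrees, less where a joint would pass 70% of its speed; a pose out of reach is approached as far as the arm can. A call is refused whole if a number of a shift passes 1 or a number of a turn 1, either way. A call with a gripper value outside its range is refused whole. OPENING is the finger opening in mm, from 0 to 87.6, set as the call begins (- or left out, the last holds). The fingers move at their own pace and stop on an object; FORCE is the grip in N (left out, the last holds). Time passes only in rows, so rows that do not move let the fingers close. It gives the time, the measured TCP pose, the force and the opening at its end, in the units of the state.
- readout.get_state(): the state, without advancing time (a new reading comes with each control period).
- vision.capture(name): name is "scene" or "side" or "wrist"; returns the picture (384x512x3 uint8, blue, green, red); there is no depth.
- vision.get_calibration(name): a dict with "intrinsics" (3x3 intrinsics, pixels), "pose" (4x4, takes a point from camera to world coordinates). Camera axes: x right, y up, looking along -z (the intrinsics and any distortion apply to the point x, -y, -z); pixel columns grow to the right and rows downward; lengths in m; the calibration is good to about 2 mm. A picture is of the moment at which its call begins: read the wrist's pose just before it. get_calibration takes no time and is no camera call; for the wrist camera it gives the pose at the moment of the call.
- close_job(): hands the job in, once; it reports no verdict.
The state is a dict: "time_s": time; "joints": joint angles; "qd": joint speeds; "joint_torque": joint torques, N m; "tcp_pos": TCP position; "eef_rot": TCP orientation; "contact_force": force on the tool from outside, world axes, zero at the start; "moment": the same for the moment, N m; "gripper_width": finger opening in m.
Only numpy, scipy, OpenCV 4.12 (cv2) and the standard library are available. Lean on these libraries where they do the work, as an engineer would, in place of code of your own. Each camera call takes 0.05 s, during which the arm holds its last target.

## Working session

There is one attempt and no reset: what is moved stays moved. The work goes in short steps, Python scripts to look and compute and a shell command to move; the robot and the scene stay as the last step left them, time stands still between calls to the robot, and variables do not carry over. Pictures are saved under pics/ and viewed, and the job is handed in when it is done.

```bash
ls; mkdir -p pics; python3 - <<'E'
from plant import readout, vision, r
import cv2
print(readout.get_state()); print(r.grasp_offset)
for n in ("scene","side","wrist"):
    c=vision.get_calibration(n); print(n,c)
    cv2.imwrite(f"pics/{n}0.png",vision.capture(n))
E
```

```text
pics
{'time_s': 0.0, 'joints': array([-5.15602418e+01,  2.05884409e+01,  6.32505402e-01, -2.21430460e-02,
       -7.01362403e+01, -1.65068621e+01]), 'qd': array([ 0.06223091,  0.11658308, -0.00966349,  0.13215752,  0.01963259,
       -0.10513891]), 'joint_torque': array([-4.03969289e-04, -5.82724893e+01,  2.93044960e+01,  6.99740231e+00,
        6.80366720e-03, -1.69117775e-04]), 'tcp_pos': array([ 0.25191595, -0.62567828,  0.2256405 ]), 'eef_rot': array([  3.7829352 ,  89.90550217, 115.70829076]), 'contact_force': array([ 0.10518441, -1.26675571,  0.29076106]), 'moment': array([-0.03828115,  0.01393624, -0.00699216]), 'gripper_width': 0.08765210330194405}
0.0188
scene {'intrinsics': array([[391.6949653 ,   0.        , 257.83739124],
       [  0.        , 391.6949653 , 194.365791  ],
       [  0.        ,   0.        ,   1.        ]]), 'pose': array([[ 0.60675444, -0.52784559,  0.59432994,  1.06633093],
       [ 0.79469593,  0.38632447, -0.46820058, -0.53672679],
       [ 0.01753341,  0.75639437,  0.65388083,  0.7587219 ],
       [ 0.        ,  0.        ,  0.        ,  1.        ]])
[... 160 characters left out ...]
  1.        ]]), 'pose': array([[-0.97713954,  0.14741419, -0.15319064,  0.31289711],
       [-0.21252117, -0.6967811 ,  0.68507726,  0.64548822],
       [-0.00575023,  0.70197234,  0.712181  ,  0.79526119],
       [ 0.        ,  0.        ,  0.        ,  1.        ]])}
wrist {'intrinsics': array([[298.24781792,   0.        , 256.4449833 ],
       [  0.        , 298.24781792, 190.13332326],
       [  0.        ,   0.        ,   1.        ]]), 'pose': array([[-0.37329223, -0.88905476, -0.26501803,  0.18046279],
       [ 0.92771143, -0.35708826, -0.1088094 , -0.65644214],
       [ 0.00210269, -0.28647795,  0.95808453,  0.38432567],
       [ 0.        ,  0.        ,  0.        ,  1.        ]])}
```

View pics/scene0.png

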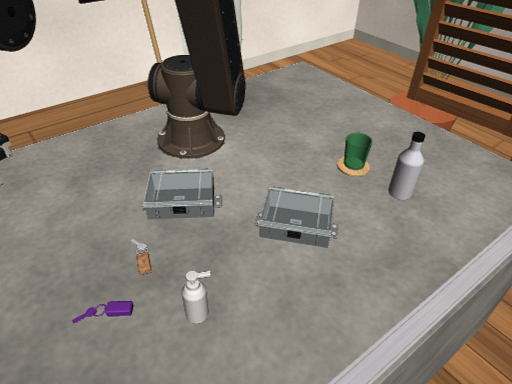

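View pics/side0.png

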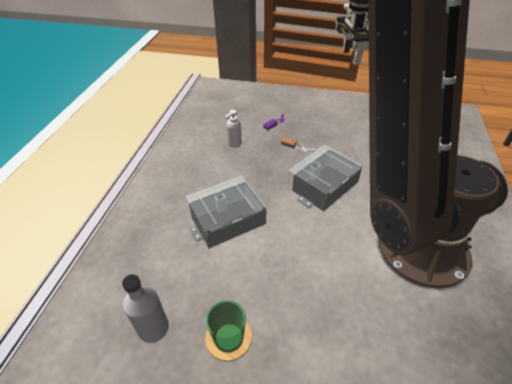

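View pics/wrist0.png

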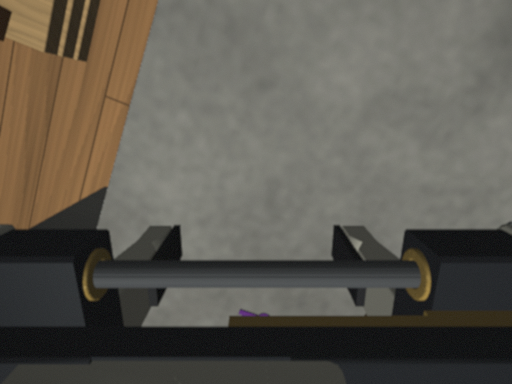

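The scene view has two look-alike cases, at (180,193) and (298,217). Image right is robot +y, so the one at (298,217) should be meant. There are two key sets: the cork-orange one at (144,262) and a purple one at (118,309). I'll confirm both in enlarged crops.

```bash
cat > h.py <<'E'
import numpy as np, cv2
from plant import readout, vision, r
def ray(cal,u,v):
    K=cal['intrinsics'];T=cal['pose']
    d=np.linalg.solve(K,np.array([u,v,1.0])); d=np.array([d[0],-d[1],-d[2]])
    return T[:3,3],T[:3,:3]@d
def atz(cal,u,v,z):
    o,d=ray(cal,u,v); return o+d*(z-o[2])/d[2]
def proj(cal,P):
    K=cal['intrinsics'];T=cal['pose']
    P=np.atleast_2d(P); c=(P-T[:3,3])@T[:3,:3]; c=c*[1,-1,-1]
    p=c@K.T; return p[:,:2]/p[:,2:]
def crop(img,x0,y0,x1,y1,s,fn):
    cv2.imwrite(fn,cv2.resize(img[y0:y1,x0:x1],None,fx=s,fy=s,interpolation=cv2.INTER_CUBIC))
E
python3 - <<'E'
from h import *
s=cv2.imread('pics/scene0.png');d=cv2.imread('pics/side0.png')
crop(s,248,178,348,253,8,'pics/s_case.png')
crop(s,60,230,220,330,5,'pics/s_keys.png')
crop(d,180,170,280,245,8,'pics/d_case.png')
crop(d,250,100,350,160,8,'pics/d_keys.png')
cs=vision.get_calibration('scene');cd=vision.get_calibration('side')
print('case A',atz(cs,180,190,.06),'case B',atz(cs,298,215,.06),'B side',atz(cd,225,205,.06))
print('cork',atz(cs,144,262,.01),atz(cd,289,142,.01))
E
```

```text
case A [ 0.29024356 -0.19800619  0.06      ] case B [ 0.55707061 -0.00219663  0.06      ] B side [0.54603585 0.00708873 0.06      ]
cork [ 0.4219709  -0.37501896  0.01      ] [ 0.42077431 -0.37913475  0.01      ]
```

View pics/s_case.png

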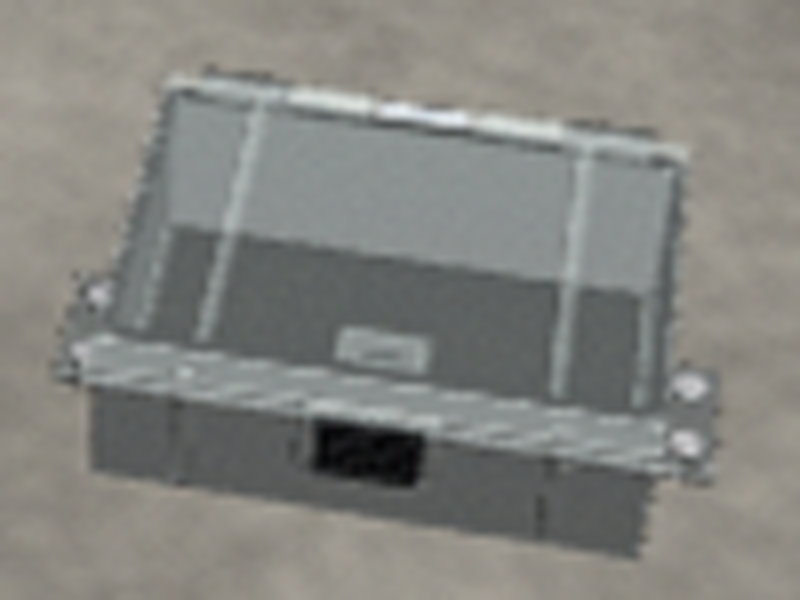

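View pics/s_keys.png

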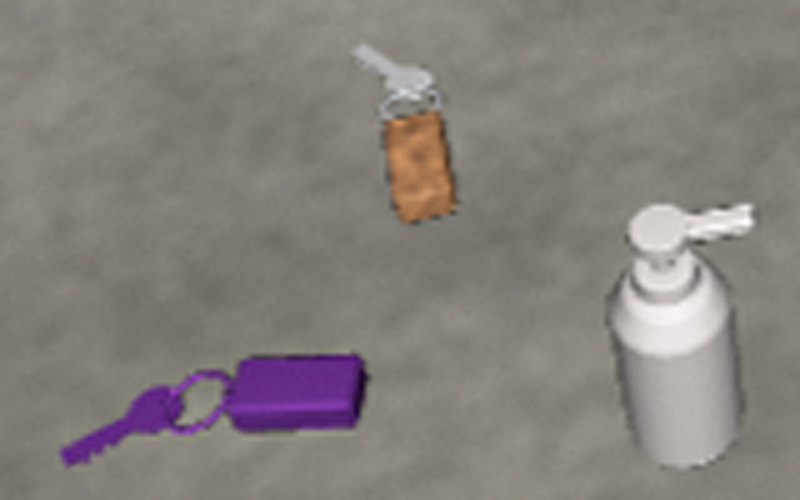

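View pics/d_case.png

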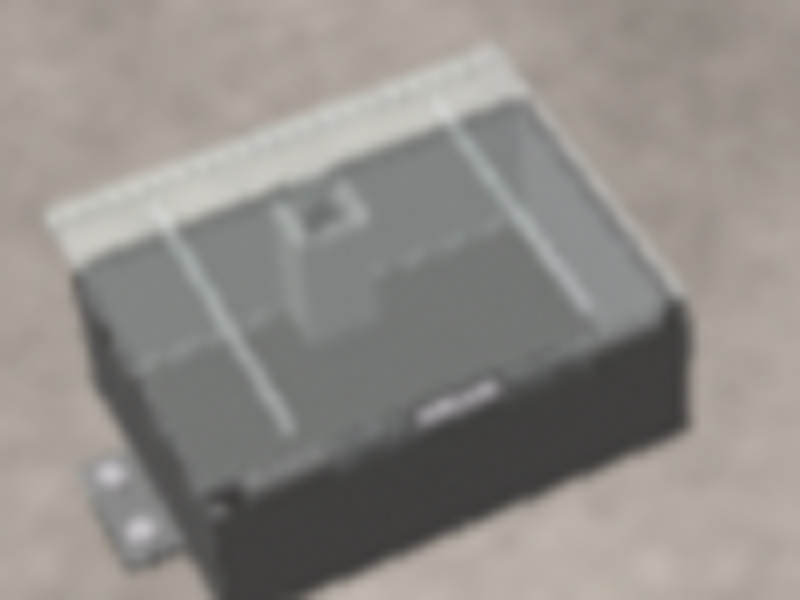

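View pics/d_keys.png

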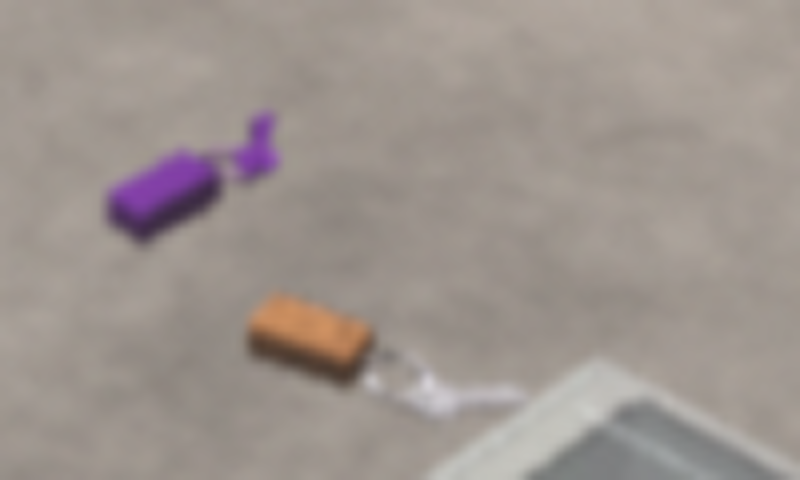

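```bash
cat > fit.py <<'E'
from h import *
from scipy.optimize import least_squares
cs=vision.get_calibration('scene');cd=vision.get_calibration('side')
S=lambda a:np.array(a)/8+[248-.4,178-.4]
D=lambda a:np.array(a)/8+[180-.4,170-.4]
obs=[(cs,S((92,470)),(-63,90,0)),(cs,S((640,556)),(-63,-90,0)),
(cs,S((85,386)),(-85,90,65)),(cs,S((664,472)),(-85,-90,65)),
(cs,S((168,78)),(61,90,72)),(cs,S((688,150)),(61,-90,72)),
(cd,D((687,432)),(63,90,0)),(cd,D((492,42)),(-85,90,72)),(cd,D((46,215)),(-85,-90,72))]
def W(p,q):
    q=np.asarray(q)/1000.;c,s=np.cos(p[2]),np.sin(p[2])
    return np.array([p[0]+c*q[0]-s*q[1],p[1]+s*q[0]+c*q[1],q[2]])
def f(p): return np.concatenate([proj(c,W(p,q))[0]-uv for c,uv,q in obs])
if __name__=='__main__':
    r_=least_squares(f,[.55,0,2.35],loss='soft_l1');print(r_.x,np.round(r_.fun.reshape(-1,2),1))
    for sub in (range(6),range(6,9)):
        o=obs;g=lambda p:np.concatenate([proj(o[i][0],W(p,o[i][2]))[0]-o[i][1] for i in sub])
        print(least_squares(g,[.55,0,2.35]).x)
    # keys
    def k(cal,x,y,s,x0,y0,z): return atz(cal,x/s+x0-.4,y/s+y0-.4,z)
    for n,(x,y),z in [('top end near ring L',(388,118),.02),('ring R',(440,112),.02),('tail R',(453,205),.02),('tail L',(400,212),.02),('keytip',(356,48),.004),('keyhead',(412,78),.004)]:
        print(n,np.round(k(cs,x,y,5,60,230,z)*1000,1))
    for n,(x,y),z in [('tailtop far',(282,296),.02),('ring far',(372,332),.02),('ring near',(352,362),.02),('tail near',(252,325),.02),('keytip',(520,392),.004)]:
        print(n,np.round(k(cd,x,y,8,250,100,z)*1000,1))
    print('pump',atz(cs,196,310,.03),'spout',atz(cs,208,274,.13))
E
python3 fit.py
```

```text
[0.53997239 0.01223298 2.29432795] [[-0.1  0.4]
 [ 0.1  0.5]
 [-0.4 -0.7]
 [ 0.2 -0.2]
 [-0.4 -1. ]
 [ 0.5 -0.8]
 [ 0.2 -0.2]
 [-0.1 -0.2]
 [-0.9 -0.5]]
[0.54058092 0.01168822 2.29587862]
[0.53885304 0.01301643 2.29589518]
top end near ring L [ 395.4 -378.6   20. ]
ring R [ 406.9 -356.7   20. ]
tail R [ 462.9 -376.7   20. ]
tail L [ 452.  -398.2   20. ]
keytip [ 327.2 -368.6    4. ]
keyhead [ 363.4 -354.3    4. ]
tailtop far [ 438.8 -394.4   20. ]
ring far [ 395.5 -376.4   20. ]
ring near [ 401.2 -353.3   20. ]
tail near [ 448.5 -370.5   20. ]
keytip [ 327.4 -367.9    4. ]
pump [ 0.62386188 -0.34733717  0.03      ] spout [ 0.62832805 -0.31272831  0.13      ]
```

Keys: the cork float (scene (144,262), side (289,142)) is confirmed, since the other set is purple. Case B at (298,217) sits at y≈0.01 against y≈-0.20 for the other, so it is the leftmost. Its fit gives yaw 2.294 rad, inside the stated range, with residuals under 1 px.

The moves only allow yaw, so the tool can't lean. I'll grasp the float and use its protruding tail, under the lip, as the "thumb".

```bash
python3 -m handwheel '[[[0.55,0.8,-0.3,-1],[0.55,0.8,-0.3,-1],[0.55,0.8,-0.3,-1],[0.55,0.8,0,-1],[0.55,0.8,0,-1],[0.55,0.8,0,-1],[0.55,0.8,0,-1],[0.35,0.7,0,-1]]]'
python3 - <<'E'
from h import *
st=readout.get_state();print(st['tcp_pos'],st['eef_rot'],st['joints'])
for n in ('wrist','scene'):
    cv2.imwrite(f'pics/{n}1.png',vision.capture(n))
    print(vision.get_calibration(n)['pose'])
E
```

```text
time_s: 0.95
tcp_pos: [0.4208, -0.3666, 0.1848]
eef_rot: [55.7, 89.6, 125.7]
contact_force: [-0.4, -0.5, 0.6]
gripper_width: 0.0877
[ 0.42080517 -0.36659539  0.18481257] [ 55.65748917  89.6280051  125.6542932 ] [-21.10817225  11.64228712 -17.32086425  -0.23234435 -61.34818672
 -88.78306385]
[[ 0.34747529 -0.89925676 -0.26570321  0.35008009]
 [ 0.93767321  0.33487983  0.09286797 -0.33943971]
 [ 0.0054665  -0.28141211  0.95957144  0.34387281]
 [ 0.          0.          0.          1.        ]]
[[ 0.60675444 -0.52784559  0.59432994  1.06633093]
 [ 0.79469593  0.38632447 -0.46820058 -0.53672679]
 [ 0.01753341  0.75639437  0.65388083  0.7587219 ]
 [ 0.          0.          0.          1.        ]]
```

View pics/wrist1.png

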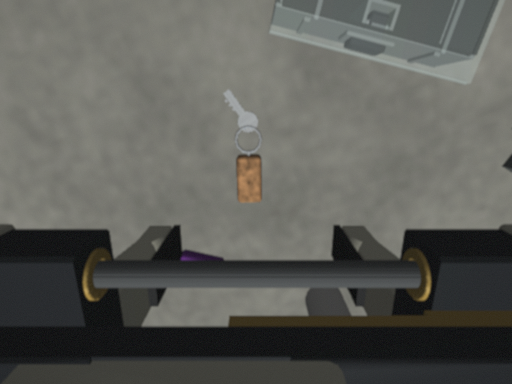

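View pics/scene1.png

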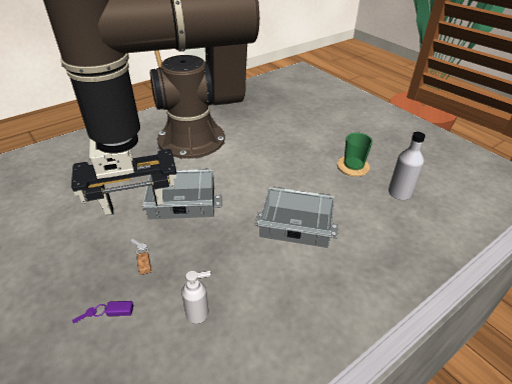

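The wrist view shows the cork float at (249,179), with the ring at (248,140) and the key tip at (228,93). There's no camera housing on the gripper in the scene view.

```bash
python3 - <<'E'
from h import *
c=vision.get_calibration('wrist')
w=cv2.imread('pics/wrist1.png');crop(w,200,80,300,215,4.4,'pics/w_keys.png')
st=readout.get_state();print(st['tcp_pos'])
a=[atz(c,u,v,.02) for u,v in((238,156),(261.5,156),(262,202),(237.5,202))]
print(np.round(np.array(a)*1000,1));print(np.mean(a,0)); print('tip',atz(c,226,92,.004),'ring',atz(c,248,140,.004))
d=(a[0]+a[1]-a[2]-a[3]);print(np.degrees(np.arctan2(d[1],d[0])))
E
```

```text
[ 0.42123247 -0.36548592  0.18506646]
[[ 395.5 -378.2   20. ]
 [ 404.2 -354.    20. ]
 [ 454.5 -371.2   20. ]
 [ 445.  -397.6   20. ]]
[ 0.42480326 -0.3752282   0.02      ]
tip [ 0.32803986 -0.36734119  0.004     ] ring [ 0.38456267 -0.36283061  0.004     ]
159.81383443890266
```

View pics/w_keys.png

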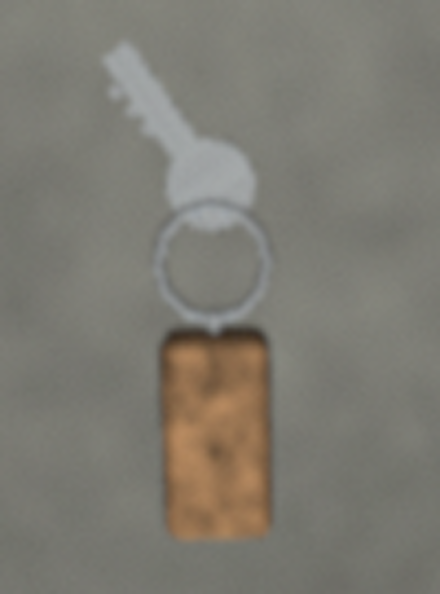

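```bash
python3 -m handwheel '[[[-0.08,-0.18,-0.9,0],[0,0,-0.9,0],[0,0,-0.9,0],[0,0,-0.9,0],[0,0,-0.5,0],[0,0,0,0]]]' 50
```

```text
time_s: 1.65
tcp_pos: [0.418, -0.3739, 0.0176]
eef_rot: [0.5, 89.8, 71.1]
contact_force: [-0.2, -0.5, 0.1]
gripper_width: 0.051
```

```bash
python3 -m handwheel '[[[0,0,-0.33,0],[0,0.02,0,-0.1],[0,0,0,0]]]' 50; python3 -m handwheel '[[[0,0,0,0],[0,0,0,0],[0,0,0,0],[0,0,0,0],[0,0,0,0]]]' 15 20
```

```text
time_s: 1.95
tcp_pos: [0.4184, -0.3746, 0.006]
eef_rot: [-9.9, 89.9, 60.3]
contact_force: [-0.1, -0.5, 0.4]
gripper_width: 0.0501
time_s: 2.45
tcp_pos: [0.4205, -0.3758, 0.0101]
eef_rot: [-77.6, 89.6, -7.4]
contact_force: [0.7, -0.4, -1.1]
gripper_width: 0.028
```

```bash
python3 -m handwheel '[[[0,0,0.5,0],[0,0,0.9,0],[0,0,0.9,0],[0,0,0.9,0],[0,0,0.9,0],[0,0,0.9,0],[0,0,0,0]]]'
python3 - <<'E'
from h import *
im=vision.capture('wrist');c=vision.get_calibration('wrist')
for _ in range(3):
    s=readout.get_state();print(s['tcp_pos'],s['eef_rot'],s['gripper_width'],s['contact_force'])
cv2.imwrite('pics/wrist2.png',im);sc=vision.capture('scene');crop(sc,50,120,250,270,4,'pics/scene2.png')
E
```

```text
time_s: 3.15
tcp_pos: [0.4171, -0.3742, 0.2166]
eef_rot: [-42.6, 89.9, 27.6]
contact_force: [1.2, 0.3, -0.7]
gripper_width: 0.0277
[ 0.41615957 -0.37336799  0.21413641] [28.64094746 89.81670863 98.81099997] 0.02788567536833301 [ 0.14172545  0.01080874 -1.05092471]
[ 0.41615957 -0.37336799  0.21413641] [28.64094746 89.81670863 98.81099997] 0.02788567536833301 [ 0.14172545  0.01080874 -1.05092471]
[ 0.41615957 -0.37336799  0.21413641] [28.64094746 89.81670863 98.81099997] 0.02788567536833301 [ 0.14172545  0.01080874 -1.05092471]
```

View pics/wrist2.png

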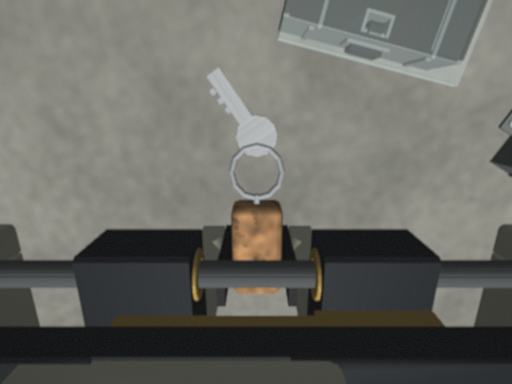

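View pics/scene2.png

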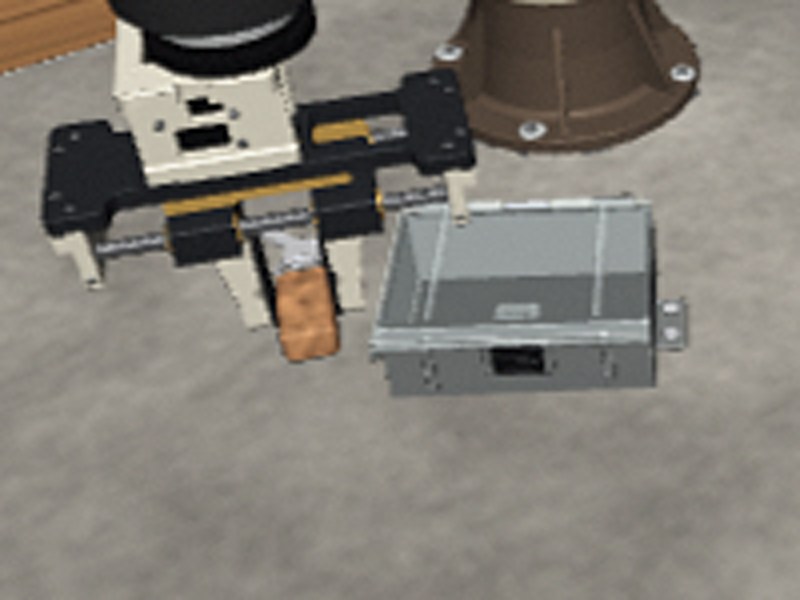

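```bash
python3 - <<'E'
from h import *
c=vision.get_calibration('wrist');s=readout.get_state();t=s['tcp_pos']
from scipy.spatial.transform import Rotation as R
Rm=R.from_euler('xyz',s['eef_rot'],degrees=True).as_matrix();print('jaw',np.degrees(np.arctan2(Rm[1,2],Rm[0,2])), 'down',Rm[:,0])
A=np.radians(np.degrees(np.arctan2(Rm[1,2],Rm[0,2]))%180); ex=np.array([np.cos(A+np.pi/2),np.sin(A+np.pi/2)]); ey=np.array([-ex[1],ex[0]])
for u,v,h in((257,203,.012),(258,292,.012),(258,292,-.008),(257,150,-.004),(214,72,-.004),(233,210,.012),(281,210,.012)):
    d=(atz(c,u,v,t[2]+h)-t)[:2]; print(u,v,h,np.round([d@ex*1000,d@ey*1000],1))
E
python3 -c "
import cv2;w=cv2.imread('pics/wrist2.png')[180:310,190:330];cv2.imwrite('pics/w2c.png',cv2.resize(w,None,fx=4.5,fy=4.5,interpolation=2))"
```

```text
jaw 70.15197607046976 down [-0.00329303  0.00502257 -0.99998196]
257 203 0.012 [25.8  1. ]
258 292 0.012 [-27.8   0.4]
258 292 -0.008 [-41.9   0.2]
257 150 -0.004 [51.   0.9]
214 72 -0.004 [90.9 22.9]
233 210 0.012 [22.  13.6]
281 210 0.012 [ 21.9 -11.5]
```

View pics/w2c.png

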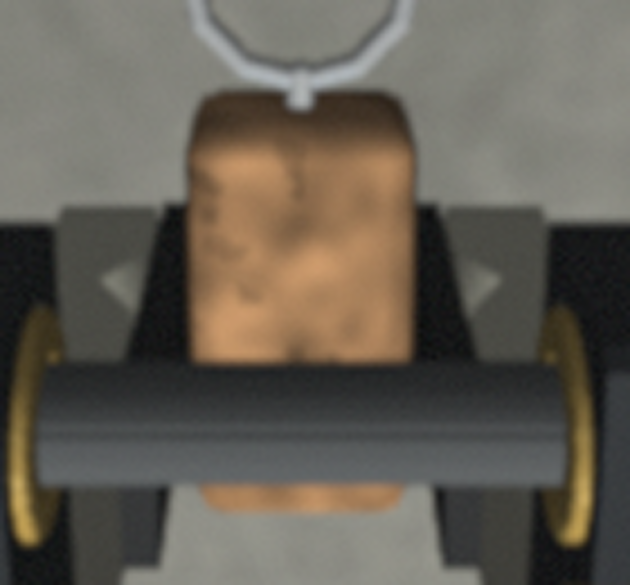

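```bash
python3 - <<'E'
from h import *
c=vision.get_calibration('scene')
print('flask',atz(c,403,190,.01),'tumbler',atz(c,354,165,.01), 'pump',atz(c,196,315,.01))
E
python3 -m handwheel '[[[0.17,0.24,0,1],[0.17,0.24,0,1],[0.17,0.24,0,1],[0.17,0.24,0,1],[0.17,0.24,0,1],[0.17,0.24,0,1],[0.17,0.24,0,1],[0.17,0.24,0,1]]]'
python3 -m handwheel '[[[0.17,0.24,0,1],[0.17,0.24,0,1],[0.17,0.24,0,1],[0.17,0.24,0,1],[0.17,0.24,0,1],[0.17,0.24,0,1],[0.17,0.24,0,1],[0.17,0.24,0,1]]]'
python3 -m handwheel '[[[0.17,0.24,0,1],[0.17,0.24,0,1],[0.17,0.24,0,1],[0.17,0.24,0,1],[0.17,0.24,0,1],[0.17,0.24,0,1],[0.17,0.24,0,1],[0.17,0.24,0,1]]]'
cat > st.py <<'E'
from h import *
from scipy.spatial.transform import Rotation as R
def st():
    s=readout.get_state();t=s['tcp_pos'];Rm=R.from_euler('xyz',s['eef_rot'],degrees=True).as_matrix()
    A=np.degrees(np.arctan2(Rm[1,2],Rm[0,2]))%360
    C=np.array([.540,.0122]);e=np.radians(131.45);ex=np.array([np.cos(e),np.sin(e)]);ey=np.array([-ex[1],ex[0]])
    d=t[:2]-C
    F=s['contact_force']
    print('t',s['time_s'],'tcp',np.round(t*1000,1),'jaw',round(A,1),'case xy',np.round([d@ex*1000,d@ey*1000],1),'F',np.round(F,1),'Fcase',np.round([F[:2]@ex,F[:2]@ey],1),'w',round(s['gripper_width']*1000,1),'j',np.round(s['joints'],0))
    return t,A,ex,ey,C
def goto(cx,cy,z,A=None):
    t,a,ex,ey,C=st(); p=C+ex*cx/1000+ey*cy/1000
    print('units',np.round(np.r_[(p-t[:2])/.04,(z/1000-t[2])/.04],2),'turn',None if A is None else round((A-a)/5,2))
if __name__=='__main__':
    import sys
    if len(sys.argv)>1: goto(*map(float,sys.argv[1:]))
    else: st()
E
python3 st.py -125 0 35 221.45
```

```text
flask [0.62649792 0.36206651 0.01      ] tumbler [0.45390668 0.33752035 0.01      ] pump [ 0.62232328 -0.34840176  0.01      ]
time_s: 4.05
tcp_pos: [0.464, -0.2907, 0.1985]
eef_rot: [58.1, 88.4, 169.5]
contact_force: [-0.1, -0.2, -0.4]
gripper_width: 0.0281
time_s: 4.85
tcp_pos: [0.5127, -0.2082, 0.1834]
eef_rot: [45.3, 87.1, -161.6]
contact_force: [-0.4, 0.7, -1.6]
gripper_width: 0.0276
time_s: 5.65
tcp_pos: [0.5607, -0.1271, 0.1681]
eef_rot: [30.6, 85.9, -134.7]
contact_force: [-0.5, -0.1, -1.1]
gripper_width: 0.0277
t 5.65 tcp [ 560.7 -127.1  168.1] jaw 194.7 case xy [-118.1   76.7] F [-0.5 -0.1 -1.1] Fcase [0.3 0.4] w 27.7 j [  8.  15. -16.   3. -62.   5.]
units [ 1.55  1.14 -3.33] turn 5.36
```

```bash
python3 - <<'E'
s=open('st.py').read()
s=s.replace("    return t,A","    X=Rm[:,0];print('tool dir case',np.round([X[:2]@ex,X[:2]@ey,X[2]],3),'jaw z',round(Rm[2,2],3))\n    return t,A")
open('st.py','w').write(s)
E
python3 -m handwheel '[[[0.3,0.22,0,1],[0.3,0.22,0,1],[0.3,0.22,0,1],[0.3,0.22,0,1],[0.3,0.22,0,1],[0,0,0,0]]]'
python3 st.py -125 0 35 221.45
```

```text
time_s: 6.25
tcp_pos: [0.617, -0.0801, 0.1561]
eef_rot: [19.1, 85.3, -119.9]
contact_force: [-0.8, 0.1, -1.2]
gripper_width: 0.0276
t 6.25 tcp [617.  -80.1 156.1] jaw 220.9 case xy [-120.2    3.4] F [-0.8  0.1 -1.2] Fcase [0.6 0.6] w 27.6 j [ 13.  20. -12.   4. -62.  26.]
tool dir case [-0.026  0.078 -0.997] jaw z 0.078
units [ 0.14 -0.03 -3.03] turn 0.1
```

```bash
python3 -m handwheel '[[[0.1,-0.1,-0.6,0.1],[0,0,-0.6,0],[0,0,-0.6,0],[0,0,-0.6,0],[0,0,0,0]]]'
python3 st.py -125 0 35 221.45
python3 - <<'E'
from h import *
a=vision.capture('scene');b=vision.capture('side')
crop(a,200,80,400,230,4,'pics/s3.png');crop(b,120,60,320,210,4,'pics/d3.png')
E
```

```text
time_s: 6.75
tcp_pos: [0.6152, -0.0854, 0.0511]
eef_rot: [13.8, 84.9, -125.2]
contact_force: [-1.2, 0.5, -1.2]
gripper_width: 0.0277
t 6.75 tcp [615.2 -85.4  51.1] jaw 220.9 case xy [-122.9    8.2] F [-1.2  0.5 -1.2] Fcase [1.2 0.5] w 27.7 j [ 12.  26. -18.   5. -50.  26.]
tool dir case [-0.021  0.086 -0.996] jaw z 0.086
units [ 0.19  0.1  -0.4 ] turn 0.1
```

View pics/s3.png

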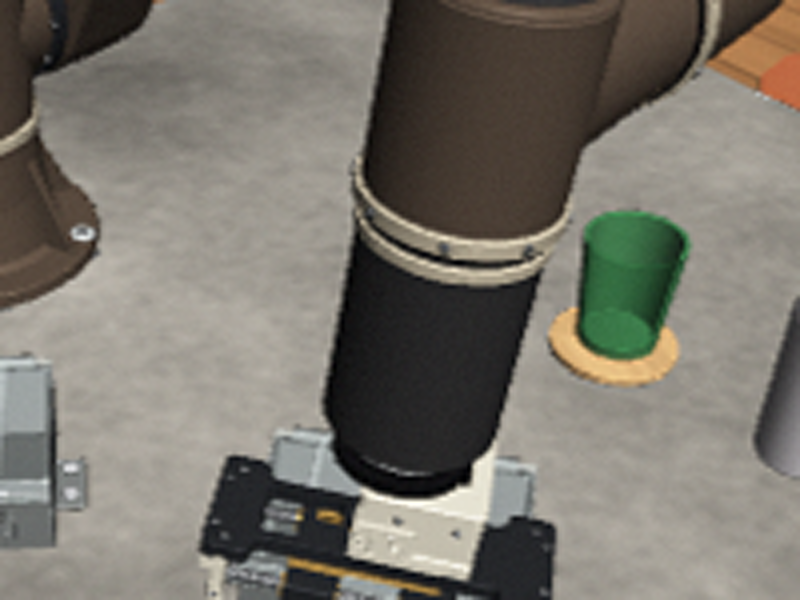

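View pics/d3.png

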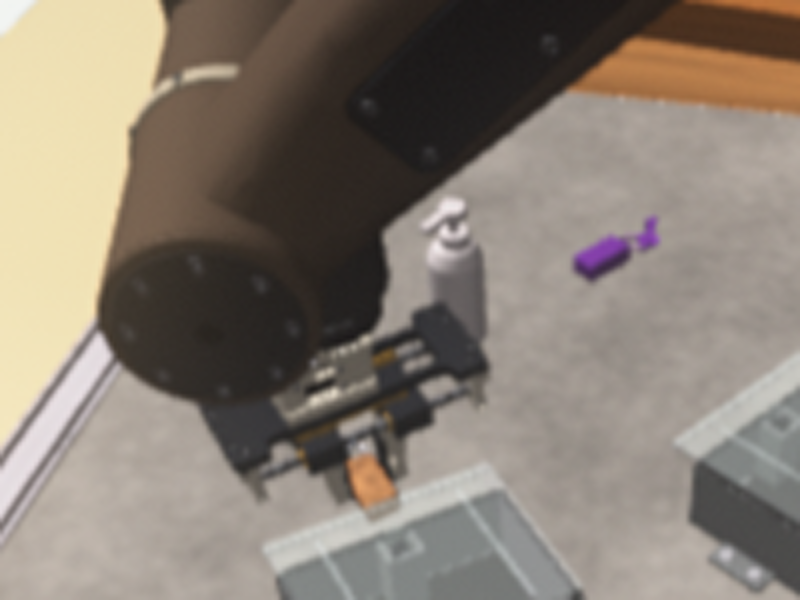

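```bash
python3 -m handwheel '[[[0.1,0.06,-0.2,0.1],[0.1,0.06,-0.2,0],[0,0,0,0]]]'
python3 st.py -105 0 35 221.45
```

```text
time_s: 7.15
tcp_pos: [0.6286, -0.0799, 0.0408]
eef_rot: [19.6, 85.3, -118.8]
contact_force: [-0.1, -0.3, -0.3]
gripper_width: 0.0281
t 7.15 tcp [628.6 -79.9  40.8] jaw 221.5 case xy [-127.7   -5.4] F [-0.1 -0.3 -0.3] Fcase [-0.2  0.3] w 28.1 j [ 13.  27. -17.   5. -48.  26.]
tool dir case [-0.028  0.078 -0.997] jaw z 0.078
units [-0.48  0.33 -0.15] turn -0.01
```

```bash
python3 -m handwheel '[[[-0.2,0.13,-0.1,0],[-0.2,0.13,0,0],[0,0,0,0]]]'
python3 st.py -100 0 35 221.45;  python3 - <<'E'
from h import *
b=vision.capture('side');crop(b,170,150,290,240,6,'pics/d4.png')
E
python3 st.py
```

```text
time_s: 7.45
tcp_pos: [0.6116, -0.0684, 0.0371]
eef_rot: [20.2, 85.3, -118.3]
contact_force: [0.3, -0.1, -0.8]
gripper_width: 0.0278
t 7.45 tcp [611.6 -68.4  37.1] jaw 221.5 case xy [-107.9   -0.3] F [ 0.3 -0.1 -0.8] Fcase [-0.2 -0.2] w 27.8 j [ 14.  26. -20.   5. -47.  24.]
tool dir case [-0.028  0.077 -0.997] jaw z 0.077
units [-0.14  0.14 -0.05] turn -0.01
t 7.5 tcp [612.1 -68.6  37.2] jaw 221.5 case xy [-108.3   -0.5] F [-0.7 -0.3  0.2] Fcase [0.3 0.7] w 27.9 j [ 14.  26. -20.   5. -47.  24.]
tool dir case [-0.028  0.077 -0.997] jaw z 0.077
```

View pics/d4.png

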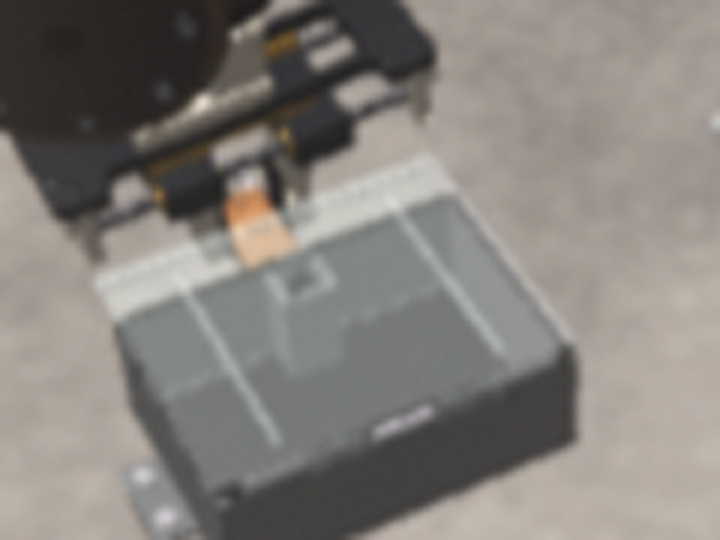

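```bash
python3 -m handwheel '[[[-0.05,0.056,0,0],[0,0,0,0]]]'
python3 st.py;python3 -m handwheel '[[[-0.03,0.035,0,0],[0,0,0,0]]]'
python3 st.py
```

```text
time_s: 7.7
tcp_pos: [0.6102, -0.0659, 0.0379]
eef_rot: [21.0, 85.4, -117.5]
contact_force: [-0.4, -0.0, -1.1]
gripper_width: 0.0278
t 7.7 tcp [610.2 -65.9  37.9] jaw 221.5 case xy [-105.    -0.9] F [-0.4 -0.  -1.1] Fcase [0.3 0.3] w 27.8 j [ 14.  26. -20.   5. -47.  24.]
tool dir case [-0.029  0.076 -0.997] jaw z 0.076
time_s: 7.9
tcp_pos: [0.6095, -0.0648, 0.0384]
eef_rot: [21.8, 85.4, -116.6]
contact_force: [1.3, -2.7, -1.0]
gripper_width: 0.0275
t 7.9 tcp [609.5 -64.8  38.4] jaw 221.5 case xy [-103.8   -1.2] F [ 1.3 -2.7 -1. ] Fcase [-2.9  0.8] w 27.5 j [ 14.  26. -20.   5. -47.  24.]
tool dir case [-0.03   0.075 -0.997] jaw z 0.075
```

```bash
python3 -m handwheel '[[[-0.05,0.056,0,0]]]'
python3 st.py;python3 -m handwheel '[[[-0.05,0.056,0,0]]]'
python3 st.py
```

```text
time_s: 8.0
tcp_pos: [0.6079, -0.063, 0.0384]
eef_rot: [22.2, 85.4, -116.2]
contact_force: [1.7, -2.7, -2.1]
gripper_width: 0.0278
t 8.0 tcp [607.9 -63.   38.4] jaw 221.5 case xy [-101.3   -1.1] F [ 1.7 -2.7 -2.1] Fcase [-3.2  0.5] w 27.8 j [ 15.  26. -21.   5. -47.  24.]
tool dir case [-0.031  0.075 -0.997] jaw z 0.075
time_s: 8.1
tcp_pos: [0.6061, -0.0609, 0.0384]
eef_rot: [22.5, 85.4, -115.9]
contact_force: [2.9, -4.0, -2.4]
gripper_width: 0.0278
t 8.1 tcp [606.1 -60.9  38.4] jaw 221.5 case xy [-98.6  -1.1] F [ 2.9 -4.  -2.4] Fcase [-4.9  0.5] w 27.8 j [ 15.  26. -21.   5. -46.  23.]
tool dir case [-0.031  0.075 -0.997] jaw z 0.075
```

```bash
python3 - <<'E'
from h import *
b=vision.capture('side');crop(b,170,150,290,240,6,'pics/d5.png')
E
python3 st.py
```

```text
t 8.15 tcp [605.9 -60.7  38.5] jaw 221.5 case xy [-98.3  -1.1] F [ 2.3 -5.  -2.6] Fcase [-5.3  1.6] w 27.7 j [ 15.  26. -21.   5. -46.  23.]
tool dir case [-0.031  0.075 -0.997] jaw z 0.075
```

View pics/d5.png

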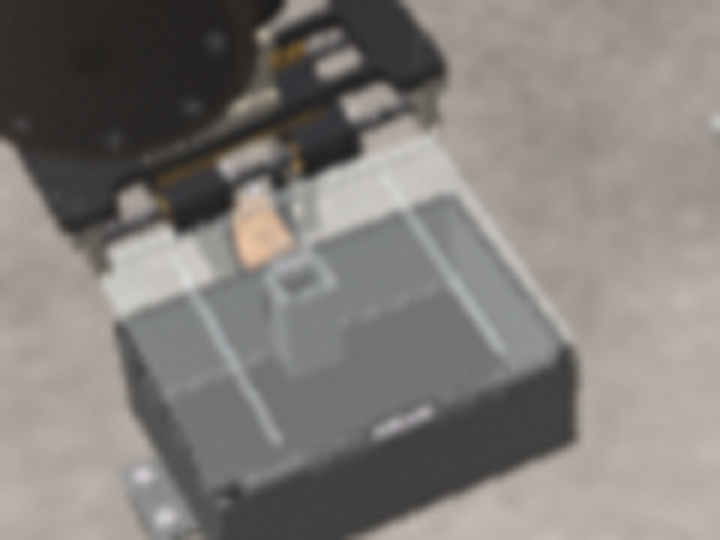

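```bash
python3 -m handwheel '[[[0.2,-0.22,0,0],[0.3,-0.34,0,0],[0.3,-0.34,0,0],[0,0,0.1,0]]]'
python3 - <<'E'
from h import *
b=vision.capture('side');crop(b,150,100,310,220,5,'pics/d6.png')
E
python3 st.py
```

```text
time_s: 8.55
tcp_pos: [0.6391, -0.0976, 0.0422]
eef_rot: [21.1, 85.4, -117.2]
contact_force: [-1.8, -0.1, -1.1]
gripper_width: 0.0277
t 8.6 tcp [638.9 -97.1  43.1] jaw 221.6 case xy [-147.4   -1.8] F [0.6 0.5 0.4] Fcase [-0.  -0.7] w 27.6 j [ 11.  28. -16.   5. -49.  28.]
tool dir case [-0.03   0.074 -0.997] jaw z 0.075
```

View pics/d6.png

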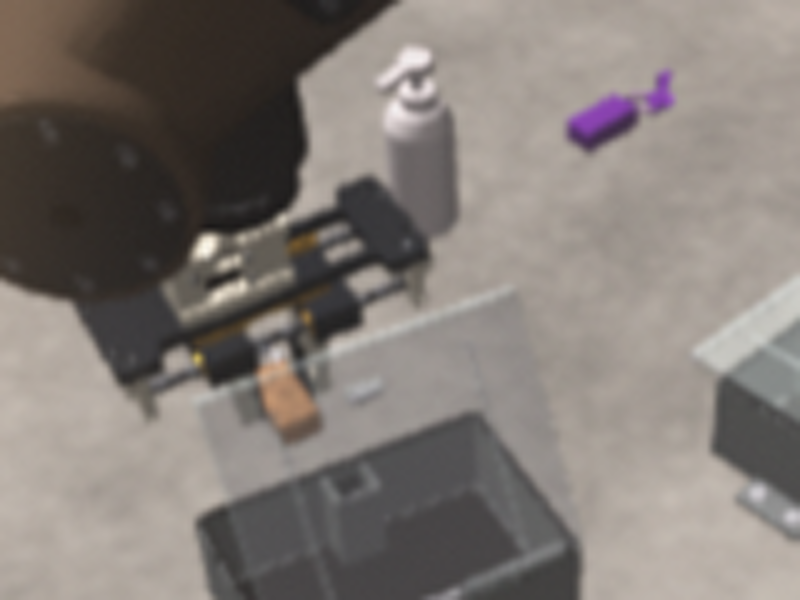

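The latch released at about 5 N and the lid is swinging up. Next I lift and turn the keys back.

```bash
python3 -m handwheel '[[[0.1,-0.1,0.7,0],[0.1,-0.1,0.7,0],[0,0,0.7,0],[0,0,0.7,-1],[0,0,0,-1],[0,0,0,-1],[0,0,0,-1],[0,0,0,-1]]]'
python3 -m handwheel '[[[0,0,0,-1],[0,0,0,-1],[0,0,0,-1],[0,0,0,-1],[0,0,0,-1],[0,0,0,-1],[0,0,0,-1],[0,0,0,-1]]]'
python3 -m handwheel '[[[0,0,0,-1],[0,0,0,-1],[0,0,0,-1],[0,0,0,-1],[0,0,0,-1],[0,0,0,-1],[0,0,0,-1],[0,0,0,-1]]]'
python3 st.py -80 -48 110 66.45
```

```text
time_s: 9.4
tcp_pos: [0.6432, -0.1026, 0.1598]
eef_rot: [16.9, 85.5, -147.3]
contact_force: [0.3, -0.0, 0.2]
gripper_width: 0.0279
time_s: 10.2
tcp_pos: [0.6398, -0.0983, 0.1597]
eef_rot: [13.8, 85.3, 168.1]
contact_force: [-0.8, -1.0, -0.5]
gripper_width: 0.0278
time_s: 11.0
tcp_pos: [0.6364, -0.0941, 0.1593]
eef_rot: [13.1, 85.0, 125.8]
contact_force: [-0.2, 0.2, -0.3]
gripper_width: 0.0277
t 11.0 tcp [636.4 -94.1 159.3] jaw 112.6 case xy [-143.5   -2. ] F [-0.2  0.2 -0.3] Fcase [ 0.3 -0. ] w 27.7 j [  6.  22.  -4.  -5. -66. -72.]
tool dir case [ 0.087 -0.009 -0.996] jaw z 0.085
units [-0.19  1.95 -1.23] turn -9.24
```

```bash
python3 -m handwheel '[[[0,0.22,0,-1],[0,0.22,0,-1],[0,0.22,0,-1],[0,0.22,-0.1,-1],[0,0.22,-0.1,-1],[0,0.22,-0.1,-1],[0,0.22,-0.2,-1],[0,0.22,-0.2,-1]]]'
python3 st.py -80 -48 110 66.45
python3 - <<'E'
from h import *
b=vision.capture('side');crop(b,130,80,310,215,4.4,'pics/d7.png')
E
```

```text
time_s: 11.8
tcp_pos: [0.6335, -0.0186, 0.1318]
eef_rot: [13.2, 84.7, 84.2]
contact_force: [-0.7, 0.4, -0.9]
gripper_width: 0.0281
t 11.8 tcp [633.5 -18.6 131.8] jaw 70.9 case xy [-85.  -49.7] F [-0.7  0.4 -0.9] Fcase [0.7 0.3] w 28.1 j [  13.   21.  -10.   -6.  -58. -119.]
tool dir case [ 0.063 -0.068 -0.996] jaw z 0.09
units [-0.11  0.07 -0.55] turn -0.9
```

View pics/d7.png

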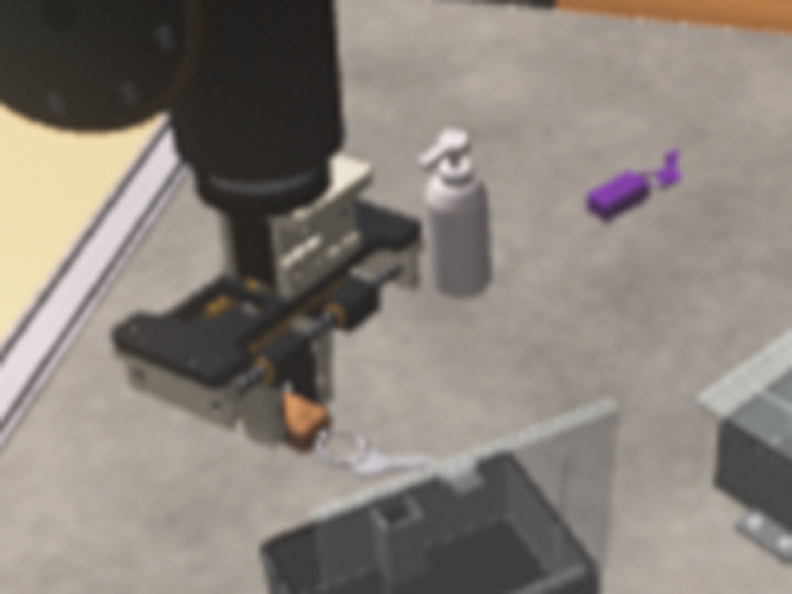

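```bash
python3 -m handwheel '[[[-0.1,0.08,-0.2,-0.8],[-0.2,0.22,-0.2,0],[-0.3,0.34,-0.2,0],[-0.25,0.28,0,0],[0,0,0,0]]]'
python3 st.py -19 -48 60 66.45
```

```text
time_s: 12.35
tcp_pos: [0.595, 0.0222, 0.1057]
eef_rot: [15.4, 84.7, 82.7]
contact_force: [0.0, -0.0, -0.0]
gripper_width: 0.0281
t 12.35 tcp [595.   22.2 105.7] jaw 67.3 case xy [-28.9 -47.8] F [ 0. -0. -0.] Fcase [-0. -0.] w 28.1 j [  18.   19.  -17.   -6.  -52. -127.]
tool dir case [ 0.061 -0.069 -0.996] jaw z 0.089
units [-0.16  0.19 -1.14] turn -0.16
```

```bash
python3 -m handwheel '[[[-0.16,0.19,-0.2,-0.1],[0,0,-0.2,0],[0,0,0,0]]]'
python3 st.py -19 -48 60 66.45
python3 - <<'E'
from h import *
b=vision.capture('side');crop(b,150,100,310,230,5,'pics/d8.png')
b=vision.capture('wrist');cv2.imwrite('pics/w8.png',b)
E
```

```text
time_s: 12.65
tcp_pos: [0.5883, 0.0311, 0.0897]
eef_rot: [14.2, 84.7, 81.2]
contact_force: [-0.8, 0.3, -0.9]
gripper_width: 0.0277
t 12.65 tcp [588.3  31.1  89.7] jaw 66.9 case xy [-17.8 -48.8] F [-0.8  0.3 -0.9] Fcase [0.7 0.4] w 27.7 j [  19.   19.  -19.   -6.  -50. -128.]
tool dir case [ 0.06  -0.072 -0.996] jaw z 0.09
units [ 0.01 -0.03 -0.74] turn -0.1
```

View pics/d8.png

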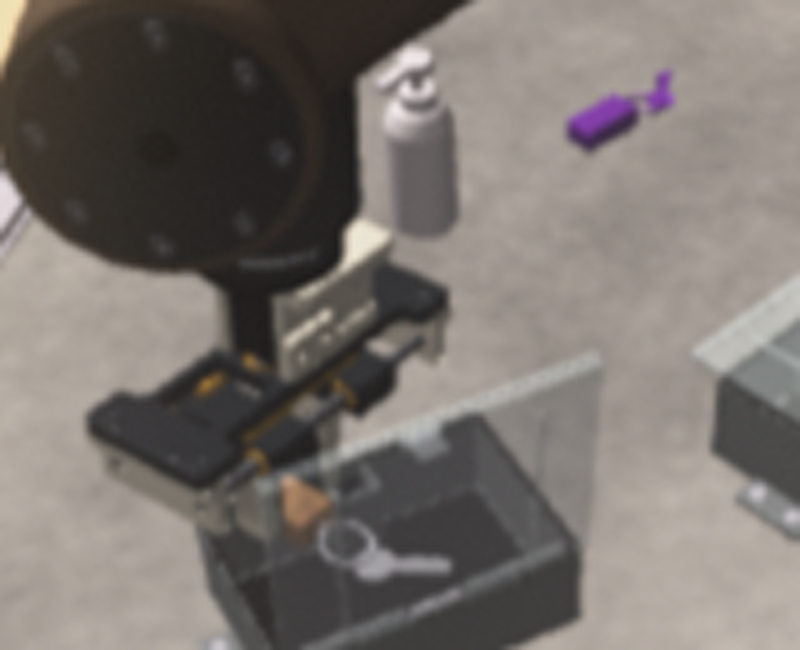

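View pics/w8.png

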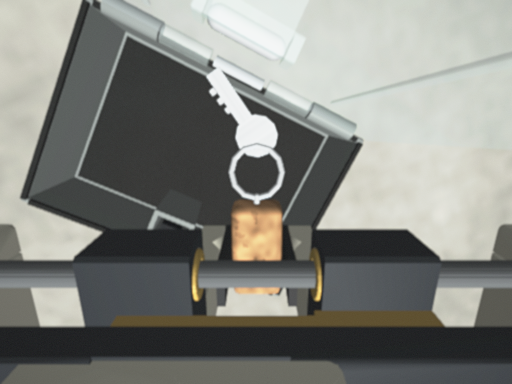

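```bash
python3 - <<'E'
from h import *
from st import st
c=vision.get_calibration('wrist');t,A,ex,ey,C=st()
for n,u,v,z in(('tip',212,70,t[2]-.004),('tail',258,293,t[2]+.01),('well corner L',152,215,.062),('rim right corner',360,141,.062),('rim left-back',88,3,.062),('floor right',326,137,.004),('floor topleft',127,36,.004),('floor L',77,176,.004),('hinge mid',265,82,.066)):
    d=(atz(c,u,v,z)[:2]-C)*1000;print(n,np.round([d@ex,d@ey],1))
E
```

```text
t 12.75 tcp [588.9  30.9  90.5] jaw 66.9 case xy [-18.3 -49.1] F [-0.2  0.4 -0.6] Fcase [ 0.4 -0.1] w 28.1 j [  19.   19.  -19.   -6.  -50. -128.]
tool dir case [ 0.059 -0.072 -0.996] jaw z 0.091
tip [54.4 11.6]
tail [-45.8 -60.8]
well corner L [-41.5  13.8]
rim right corner [ 58.8 -88.7]
rim left-back [58.4 86.2]
floor right [ 54.7 -86.6]
floor topleft [55.6 83.2]
floor L [-59.1  84.3]
hinge mid [ 63.7 -16.8]
```

```bash
python3 -m handwheel '[[[0.03,-0.1,-0.3,0],[0,0,-0.4,0],[0,0,-0.4,0],[0,0,0,0]]]'
python3 st.py -21 -47 14 66.45
```

```text
time_s: 13.15
tcp_pos: [0.5915, 0.0253, 0.0441]
eef_rot: [12.5, 84.6, 79.5]
contact_force: [-0.4, 0.4, -0.4]
gripper_width: 0.0282
t 13.15 tcp [591.5  25.3  44.1] jaw 66.9 case xy [-24.3 -47.3] F [-0.4  0.4 -0.4] Fcase [0.5 0. ] w 28.2 j [  18.   23.  -21.   -7.  -44. -126.]
tool dir case [ 0.058 -0.074 -0.996] jaw z 0.092
units [-0.06  0.06 -0.75] turn -0.09
```

```bash
python3 -m handwheel '[[[-0.04,0.05,-0.25,0],[0,0,-0.25,0],[0,0,0,0]]]'
python3 st.py -21 -47 14 66.45
python3 - <<'E'
from h import *
b=vision.capture('side');crop(b,150,100,310,230,5,'pics/d9.png')
b=vision.capture('wrist');cv2.imwrite('pics/w9.png',b)
E
```

```text
time_s: 13.45
tcp_pos: [0.5909, 0.0269, 0.0229]
eef_rot: [11.8, 84.6, 78.7]
contact_force: [0.2, 1.3, -0.8]
gripper_width: 0.0278
t 13.45 tcp [590.9  26.9  22.9] jaw 66.9 case xy [-22.7 -47.8] F [ 0.2  1.3 -0.8] Fcase [ 0.9 -1. ] w 27.8 j [  18.   24.  -22.   -7.  -42. -126.]
tool dir case [ 0.057 -0.075 -0.996] jaw z 0.092
units [-0.04  0.02 -0.22] turn -0.08
```

View pics/d9.png

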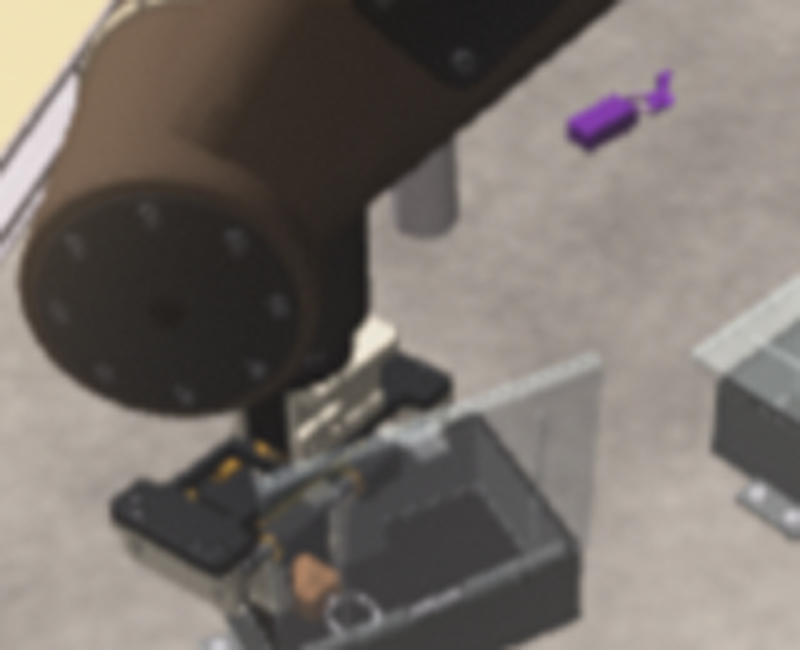

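View pics/w9.png

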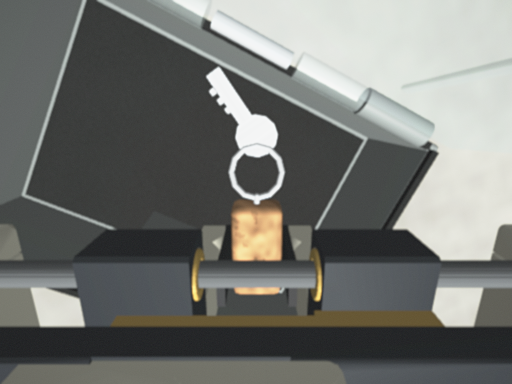

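```bash
python3 -m handwheel '[[[0,0,-0.12,0]]]'; python3 st.py;python3 -m handwheel '[[[0,0,-0.1,0]]]'; python3 st.py
```

```text
time_s: 13.65
tcp_pos: [0.592, 0.0272, 0.02]
eef_rot: [10.4, 84.5, 77.3]
contact_force: [0.3, 1.5, 0.4]
gripper_width: 0.0277
t 13.65 tcp [592.   27.2  20. ] jaw 66.9 case xy [-23.2 -48.9] F [0.3 1.5 0.4] Fcase [ 0.9 -1.2] w 27.7 j [  18.   24.  -22.   -7.  -41. -126.]
tool dir case [ 0.056 -0.077 -0.995] jaw z 0.094
time_s: 13.75
tcp_pos: [0.5927, 0.0275, 0.0165]
eef_rot: [9.4, 84.5, 76.4]
contact_force: [0.1, 2.8, 2.3]
gripper_width: 0.0277
t 13.75 tcp [592.7  27.5  16.5] jaw 66.9 case xy [-23.4 -49.7] F [0.1 2.8 2.3] Fcase [ 2.  -1.9] w 27.7 j [  18.   25.  -22.   -7.  -41. -126.]
tool dir case [ 0.055 -0.079 -0.995] jaw z 0.095
```

```bash
python3 -m handwheel '[[[0,0,0,0],[0,0,0,0],[0,0,0,0]]]' 34; python3 st.py
python3 - <<'E'
from h import *
b=vision.capture('wrist');cv2.imwrite('pics/w10.png',b)
E
```

```text
time_s: 14.05
tcp_pos: [0.5943, 0.0304, 0.0172]
eef_rot: [7.9, 84.3, 74.8]
contact_force: [-0.3, 0.6, 0.1]
gripper_width: 0.0337
t 14.05 tcp [594.3  30.4  17.2] jaw 66.9 case xy [-22.3 -52.8] F [-0.3  0.6  0.1] Fcase [ 0.7 -0.2] w 33.7 j [  18.   25.  -22.   -7.  -41. -126.]
tool dir case [ 0.055 -0.084 -0.995] jaw z 0.099
```

View pics/w10.png

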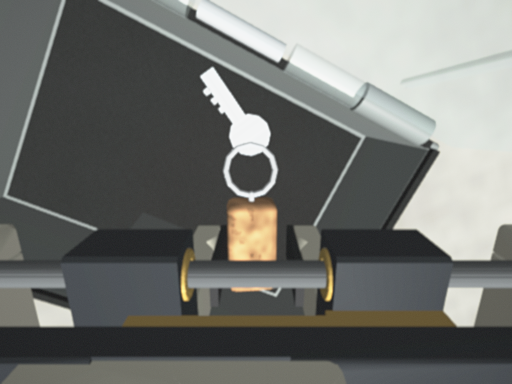

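```bash
python3 -m handwheel '[[[0,0,0.15,0],[0,0,0.3,0],[0,0,0.4,0],[0,0,0.5,0],[0,0,0.5,0],[0,0,0,0]]]' 36; python3 st.py
python3 - <<'E'
from h import *
b=vision.capture('wrist');cv2.imwrite('pics/w11.png',b)
E
```

```text
time_s: 14.7
tcp_pos: [0.5932, 0.0279, 0.0975]
eef_rot: [8.1, 84.4, 75.1]
contact_force: [-0.3, -0.2, 0.1]
gripper_width: 0.0361
t 14.7 tcp [593.2  27.9  97.5] jaw 66.9 case xy [-23.5 -50.3] F [-0.3 -0.2  0.1] Fcase [0.1 0.4] w 36.1 j [  18.   19.  -18.   -6.  -50. -128.]
tool dir case [ 0.054 -0.081 -0.995] jaw z 0.096
```

View pics/w11.png

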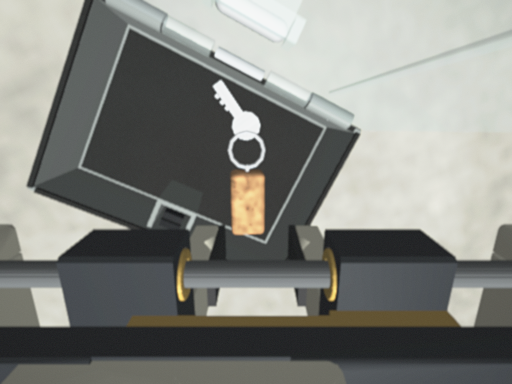

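Keys lie flat on the case floor. Next: rise above the open lid, pass behind it, and push it over.

```bash
python3 -m handwheel '[[[0,0,0.6,0],[0,0,0.9,0],[0,0,0.9,0],[0,0,0.9,0],[0,0,0.9,0],[0,0,0.3,0],[0,0,0,0]]]' 0; python3 st.py 112 -5 255
```

```text
time_s: 15.45
tcp_pos: [0.5868, 0.0242, 0.2811]
eef_rot: [13.4, 84.7, 80.2]
contact_force: [-0.4, -0.6, -0.8]
gripper_width: 0.0008
t 15.45 tcp [586.8  24.2 281.1] jaw 66.7 case xy [-22. -43.] F [-0.4 -0.6 -0.8] Fcase [-0.2  0.7] w 0.8 j [  18.   10.   -5.   -5.  -73. -130.]
tool dir case [ 0.057 -0.071 -0.996] jaw z 0.089
units [-2.93  1.88 -0.65] turn None
```

```bash
python3 -m handwheel '[[[-0.4,0.27,0,0],[-0.5,0.33,0,0],[-0.5,0.33,0,0],[-0.5,0.33,0,0],[-0.5,0.33,0,0],[-0.5,0.33,0,0],[0,0,0,0]]]'; python3 st.py 112 0 190
python3 - <<'E'
from h import *
cv2.imwrite('pics/s12.png',vision.capture('scene'))
E
```

```text
time_s: 16.15
tcp_pos: [0.4614, 0.1, 0.2681]
eef_rot: [24.6, 85.2, 91.0]
contact_force: [0.1, 0.0, 0.8]
gripper_width: 0.0005
t 16.15 tcp [461.4 100.  268.1] jaw 66.4 case xy [117.9   0.8] F [0.1 0.  0.8] Fcase [-0.  -0.1] w 0.5 j [  33.   -1.  -19.   -4.  -70. -145.]
tool dir case [ 0.064 -0.055 -0.996] jaw z 0.077
units [ 0.11 -0.1  -1.95] turn None
```

View pics/s12.png

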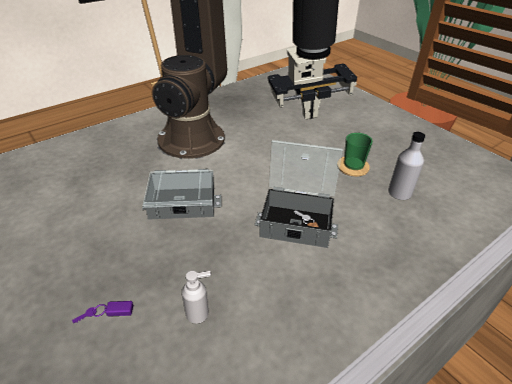

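```bash
python3 -m handwheel '[[[0,0,-0.7,0],[0,0,-0.7,0],[0,0,-0.7,0],[0,0,0,0]]]'; python3 st.py 85 0 185
```

```text
time_s: 16.6
tcp_pos: [0.462, 0.098, 0.1786]
eef_rot: [26.4, 85.3, 92.8]
contact_force: [-0.2, -0.6, 0.3]
gripper_width: 0.0005
t 16.6 tcp [462.   98.  178.6] jaw 66.4 case xy [115.9   1.6] F [-0.2 -0.6  0.3] Fcase [-0.3  0.5] w 0.5 j [  32.    3.  -27.   -5.  -58. -143.]
tool dir case [ 0.064 -0.051 -0.997] jaw z 0.074
units [ 0.54 -0.55  0.16] turn None
```

```bash
python3 -m handwheel '[[[0.25,-0.28,0.05,0],[0.25,-0.28,0.05,0],[0.25,-0.28,0.05,0],[0.2,-0.2,0,0]]]'; python3 st.py 20 0 170
```

```text
time_s: 17.0
tcp_pos: [0.5012, 0.0542, 0.185]
eef_rot: [29.8, 85.4, 96.4]
contact_force: [-2.1, 1.1, -0.5]
gripper_width: 0.0004
t 17.0 tcp [501.2  54.2 185. ] jaw 66.4 case xy [57.2  1.3] F [-2.1  1.1 -0.5] Fcase [2.2 0.8] w 0.4 j [  25.    6.  -22.   -5.  -60. -136.]
tool dir case [ 0.065 -0.046 -0.997] jaw z 0.069
units [ 0.64 -0.68 -0.38] turn None
```

Contact is about 2 N, as expected. I'm following the arc.

```bash
python3 -m handwheel '[[[0.22,-0.24,-0.1,0],[0.22,-0.24,-0.14,0],[0.22,-0.24,-0.2,0],[0.2,-0.22,-0.25,0],[0.2,-0.22,-0.25,0]]]'; python3 st.py -10 0 148
```

```text
time_s: 17.5
tcp_pos: [0.5481, 0.0036, 0.1465]
eef_rot: [28.1, 85.4, 94.6]
contact_force: [-1.2, 1.1, 0.2]
gripper_width: 0.0003
t 17.5 tcp [548.1   3.6 146.5] jaw 66.4 case xy [-11.8  -0.4] F [-1.2  1.1  0.2] Fcase [1.6 0.1] w 0.3 j [  18.   13.  -19.   -5.  -57. -128.]
tool dir case [ 0.064 -0.048 -0.997] jaw z 0.07
units [-0.04  0.03  0.04] turn None
```

```bash
python3 -m handwheel '[[[0.14,-0.15,-0.25,0],[0.1,-0.12,-0.3,0],[0.1,-0.12,-0.35,0],[0.1,-0.12,-0.35,0]]]'; python3 st.py -42 0 90
python3 - <<'E'
from h import *
cv2.imwrite('pics/s13.png',vision.capture('scene'))
b=vision.capture('side');crop(b,150,100,310,230,5,'pics/d13.png')
E
```

```text
time_s: 17.9
tcp_pos: [0.5678, -0.0193, 0.0915]
eef_rot: [28.2, 85.4, 94.7]
contact_force: [-0.9, 1.9, 2.1]
gripper_width: 0.0006
t 17.9 tcp [567.8 -19.3  91.5] jaw 66.4 case xy [-42.  -0.] F [-0.9  1.9  2.1] Fcase [ 2.1 -0.6] w 0.6 j [  15.   18.  -20.   -6.  -51. -125.]
tool dir case [ 0.064 -0.048 -0.997] jaw z 0.07
units [-0.   -0.   -0.04] turn None
```

View pics/d13.png

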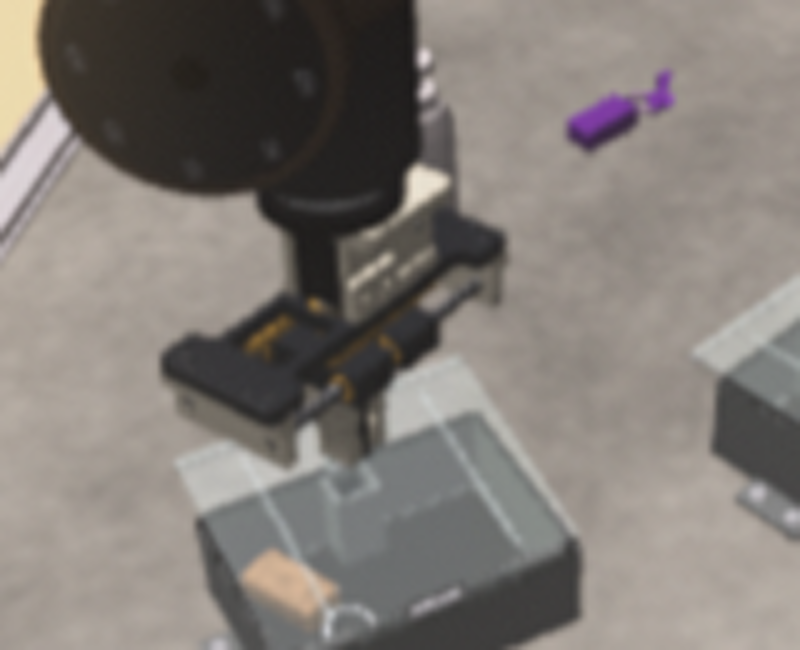

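View pics/s13.png

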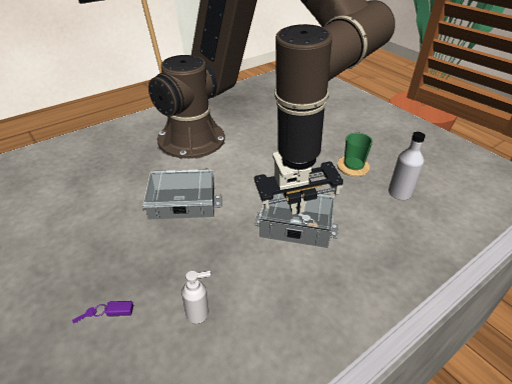

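```bash
python3 -m handwheel '[[[0.15,-0.17,-0.1,0],[0.13,-0.14,-0.1,0]]]'; python3 st.py; python3 -m handwheel '[[[0,0,-0.1,0]]]'; python3 st.py; python3 -m handwheel '[[[0,0,-0.1,0]]]'; python3 st.py
```

```text
time_s: 18.2
tcp_pos: [0.5784, -0.0319, 0.0823]
eef_rot: [30.5, 85.5, 97.0]
contact_force: [-3.6, 3.5, 6.0]
gripper_width: 0.0007
t 18.2 tcp [578.4 -31.9  82.3] jaw 66.4 case xy [-58.4   0.4] F [-3.6  3.5  6. ] Fcase [5.  0.3] w 0.7 j [  13.   20.  -19.   -6.  -51. -123.]
tool dir case [ 0.065 -0.045 -0.997] jaw z 0.068
time_s: 18.3
tcp_pos: [0.5791, -0.0325, 0.0788]
eef_rot: [30.2, 85.5, 96.7]
contact_force: [-2.5, -0.7, 10.1]
gripper_width: 0.0007
t 18.3 tcp [579.1 -32.5  78.8] jaw 66.4 case xy [-59.4   0.3] F [-2.5 -0.7 10.1] Fcase [1.1 2.3] w 0.7 j [  13.   20.  -19.   -6.  -50. -123.]
tool dir case [ 0.065 -0.045 -0.997] jaw z 0.068
time_s: 18.4
tcp_pos: [0.5795, -0.0329, 0.0751]
eef_rot: [29.8, 85.5, 96.3]
contact_force: [-0.9, -0.2, 0.4]
gripper_width: 0.0006
t 18.4 tcp [579.5 -32.9  75.1] jaw 66.4 case xy [-59.9   0.2] F [-0.9 -0.2  0.4] Fcase [0.5 0.8] w 0.6 j [  13.   20.  -19.   -6.  -50. -123.]
tool dir case [ 0.064 -0.045 -0.997] jaw z 0.068
```

The force peaked at 10 N and then dropped to 0.4 N, which looks like the snap. I'll lift off and check.

```bash
python3 -m handwheel '[[[0,0,0.3,0],[0,0,0.6,0],[-0.2,0.2,0.9,0],[-0.6,0.4,0.9,0],[-0.8,0.5,0.5,0],[-0.8,0.5,0.5,0],[-0.8,0.5,0,0],[0,0,0,0]]]'; python3 st.py
python3 - <<'E'
from h import *
a=vision.capture('scene');b=vision.capture('side')
cv2.imwrite('pics/s14.png',a)
crop(a,248,178,348,253,8,'pics/s14c.png');crop(b,180,170,280,245,8,'pics/d14c.png')
E
```

```text
time_s: 19.2
tcp_pos: [0.4495, 0.052, 0.2348]
eef_rot: [23.9, 85.4, 90.3]
contact_force: [-0.0, -0.3, 0.2]
gripper_width: 0.0004
t 19.2 tcp [449.5  52.  234.8] jaw 66.3 case xy [89.7 41.5] F [-0.  -0.3  0.2] Fcase [-0.2  0.2] w 0.4 j [  28.   -2.  -24.   -4.  -66. -140.]
tool dir case [ 0.061 -0.053 -0.997] jaw z 0.074
```

View pics/s14c.png

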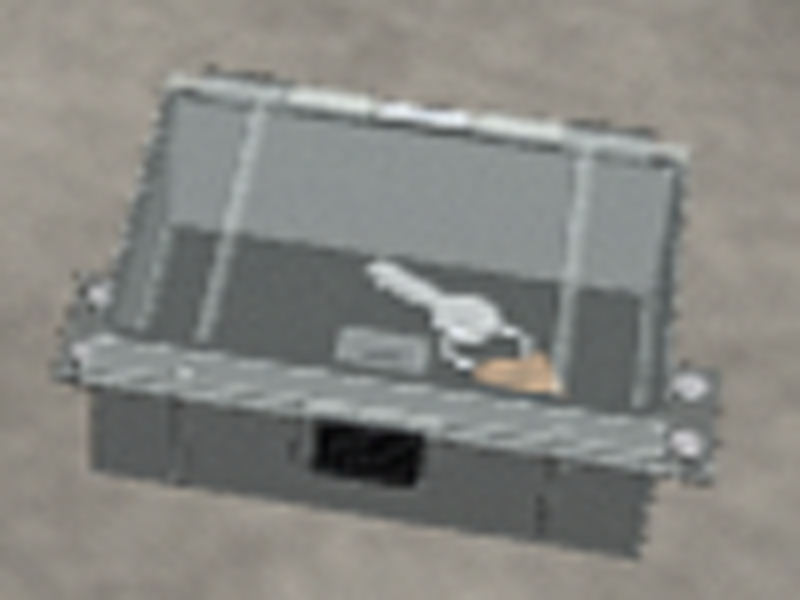

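View pics/d14c.png

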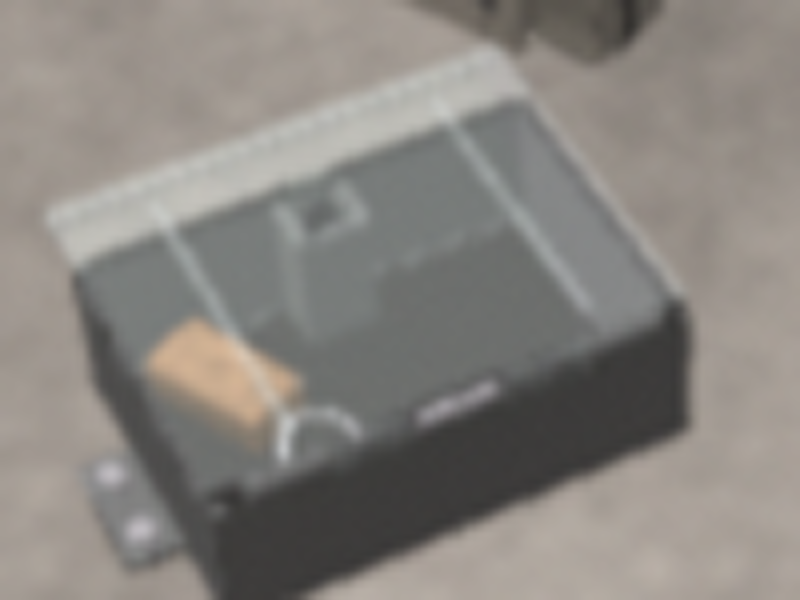

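View pics/s14.png

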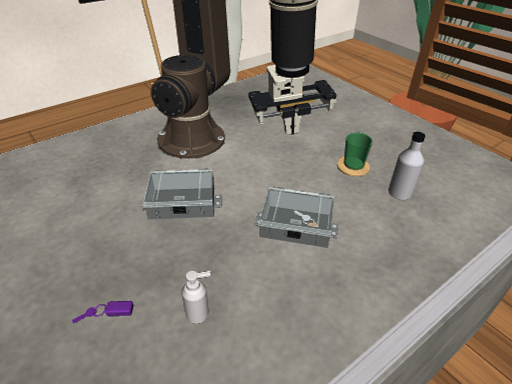

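The lid edges match the starting pictures exactly (scene front edge (85,385)–(664,472) in the crop). The tool has been clear for about 0.8 s, the keys are inside, and the pump, tumbler and bottle haven't moved.

```bash
python3 -c "
from plant import close_job;print(close_job())"
```

```text
the job is handed in; nothing more can be done
None
```

The cork-float keys are in the leftmost case and its lid is latched shut. I handed in at about 19 s of the 69 s allowed.

- **Opening:** The moves can't lean the tool, so I picked up the keys first and pressed the thumb latch under the rain lip with the tail of the cork float. The latch let go at about 5 N and the lid swung fully open.
- **Laying the keys:** I set them diagonally on the case floor, clear of the latch well. A picture after release showed them lying flat inside.
- **Closing:** I pushed the lid over from behind and pressed it down near its front edge. The upward force reached 10 N, then fell to 0.4 N as it snapped in. The 10 N reading is above the 5 to 8 N quoted for the latch.
- **Last checks:** With the gripper clear for about 0.8 s, the lid outline matched the starting pictures in both views and the keys showed inside. The bottle, pump, and tumbler on its coaster stood where they began.
- **Drift:** While turning, the tool tilted about 5 degrees and lost a little height. I corrected the position but not the tilt, and it did no visible harm.

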